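# Move four sample vessels from the block tray to the cooling rack in reverse order

## Task

Move the four sample vessels from the grey tray with the aluminium blocks to the steel rack with the low dividers, one to a bay, in reverse order: as you see them from the robot, the leftmost vessel on the tray goes to the rightmost bay of the rack, the next to the next, and the rightmost vessel to the leftmost bay. Stand each one upright in the middle of its bay; set it down rather than drop it, and never let it tip over.

Things in the scene. Friction and masses are not known exactly. Their poses are not given: they have to be found in the camera images.
- block_tray: grey flat tray, fixed, 90 mm (x) by 294 mm (y), a 27 mm high wire handle at each end, four aluminium blocks in a row on it. Origin: centre of its underside, on the table; deck 10 mm above. y runs along the row, to the left as seen from the robot; x away from the robot; turned at most 0.12 rad. Block centres at y = +108, +36, -36, -108 mm, x = 0. May be nearer or farther than the rack.
- rack: steel rack, fixed, 90 (x) by 300 mm (y), empty, 27 mm high wire handles at the ends, open long sides. Origin: centre of underside, on the table; axes as the tray's. Deck for the vessels 10 mm above. Five black dividers, 4 mm thick, 15 mm above deck, at y = +144, +72, 0, -72, -144 mm: four bays 68 mm wide, centres y = +108, +36, -36, -108 mm, x = 0 (dark 14 mm hole at each).
- block_tin: fixed square aluminium block, 64 x 64 x 10 mm, on the block tray, that carries the tin at the start (the four blocks look alike); it stays where it is. Origin at the centre of its underside, which lies on the tray's deck; its flat top is 10 mm higher. Its axes are those of the tray.
- block_crucible: fixed square aluminium block, 64 x 64 x 10 mm, on the block tray, that carries the crucible at the start (the four blocks look alike); it stays where it is. Origin at the centre of its underside, which lies on the tray's deck; its flat top is 10 mm higher. Its axes are those of the tray.
- block_beaker: fixed square aluminium block, 64 x 64 x 10 mm, on the block tray, that carries the beaker at the start (the four blocks look alike); it stays where it is. Origin at the centre of its underside, which lies on the tray's deck; its flat top is 10 mm higher. Its axes are those of the tray.
- block_jar: fixed square aluminium block, 64 x 64 x 10 mm, on the block tray, that carries the amber jar at the start (the four blocks look alike); it stays where it is. Origin at the centre of its underside, which lies on the tray's deck; its flat top is 10 mm higher. Its axes are those of the tray.
- tin: loose round aluminium tin with a closed lid, 52 mm in diameter, 28 mm high, 25 to 50 g. Origin at the centre of its underside, z up. Grasp round the side.
- crucible: loose white porcelain crucible, an open cone 41 mm across the rim and 26 mm across the foot, 33 mm high, 20 to 40 g. Origin at the centre of its underside, z up. Grasp from outside, just below the rim.
- beaker: loose clear glass beaker, 46 mm in diameter (49 mm over the spout), 59 mm high, 35 to 70 g. Origin at the centre of its underside, z up. Grasp round the wall.
- jar: loose amber glass jar with a black cap, 38 mm in diameter, 52 mm high (the top 16 mm is the 35 mm cap), 50 to 100 g. Origin at the centre of its underside, z up. Grasp round the body.
Things that resemble listed ones, but are neither listed nor needed, are in the scene too. Leave any purple look-alike of the tin alone.

How it is judged (in metres and radians):
At the end, for the whole second after the job is handed in: Each vessel stands in the bay of the rack that mirrors its starting place on the tray (leftmost block to rightmost bay and so on), within 15 mm of the bay's centre along and across the rack, on the deck (within 4 mm), upright within 0.1 rad, released and at rest (((y of block_tin in the frame of block_tray between 0.088 and 0.128 m and y of tin in the frame of rack between -0.123 and -0.093 m) or (y of block_tin in the frame of block_tray between 0.016 and 0.056 m and y of tin in the frame of rack between -0.051 and -0.021 m) or (y of block_tin in the frame of block_tray between -0.056 and -0.016 m and y of tin in the frame of rack between 0.021 and 0.051 m) or (y of block_tin in the frame of block_tray between -0.128 and -0.088 m and y of tin in the frame of rack between 0.093 and 0.123 m)) and x of tin in the frame of rack between -0.015 and 0.015 m and z of tin in the frame of rack between 0.006 and 0.014 m and angle between each of tin, crucible, beaker, jar's own z axis and vertical below 0.1 rad and linear speed of each of tin, crucible, beaker, jar below 0.02 m/s and contact force between each of tin, crucible, beaker, jar and the fingers below 0.05 N and ((y of block_crucible in the frame of block_tray between 0.088 and 0.128 m and y of crucible in the frame of rack between -0.123 and -0.093 m) or (y of block_crucible in the frame of block_tray between 0.016 and 0.056 m and y of crucible in the frame of rack between -0.051 and -0.021 m) or (y of block_crucible in the frame of block_tray between -0.056 and -0.016 m and y of crucible in the frame of rack between 0.021 and 0.051 m) or (y of block_crucible in the frame of block_tray between -0.128 and -0.088 m and y of crucible in the frame of rack between 0.093 and 0.123 m)) and x of crucible in the frame of rack between -0.015 and 0.015 m and z of crucible in the frame of rack between 0.006 and 0.014 m and ((y of block_beaker in the frame of block_tray between 0.088 and 0.128 m and y of beaker in the frame of rack between -0.123 and -0.093 m) or (y of block_beaker in the frame of block_tray between 0.016 and 0.056 m and y of beaker in the frame of rack between -0.051 and -0.021 m) or (y of block_beaker in the frame of block_tray between -0.056 and -0.016 m and y of beaker in the frame of rack between 0.021 and 0.051 m) or (y of block_beaker in the frame of block_tray between -0.128 and -0.088 m and y of beaker in the frame of rack between 0.093 and 0.123 m)) and x of beaker in the frame of rack between -0.015 and 0.015 m and z of beaker in the frame of rack between 0.006 and 0.014 m and ((y of block_jar in the frame of block_tray between 0.088 and 0.128 m and y of jar in the frame of rack between -0.123 and -0.093 m) or (y of block_jar in the frame of block_tray between 0.016 and 0.056 m and y of jar in the frame of rack between -0.051 and -0.021 m) or (y of block_jar in the frame of block_tray between -0.056 and -0.016 m and y of jar in the frame of rack between 0.021 and 0.051 m) or (y of block_jar in the frame of block_tray between -0.128 and -0.088 m and y of jar in the frame of rack between 0.093 and 0.123 m)) and x of jar in the frame of rack between -0.015 and 0.015 m and z of jar in the frame of rack between 0.006 and 0.014 m); the robot touches nothing.
It fails at once if a vessel is tipped over (tilted more than 0.6 rad) (angle between any of tin, crucible, beaker, jar's own z axis and vertical above 0.6 rad).
It fails at once if a vessel is dropped or thrown (moves faster than 0.6 m/s with no finger on it, a fall of about 18 mm) ((linear speed of tin above 0.6 m/s and contact force between tin and the fingers below 0.01 N) or (linear speed of crucible above 0.6 m/s and contact force between crucible and the fingers below 0.01 N) or (linear speed of beaker above 0.6 m/s and contact force between beaker and the fingers below 0.01 N) or (linear speed of jar above 0.6 m/s and contact force between jar and the fingers below 0.01 N)).
It also fails if it takes over 106 s, if anything falls off the work surface, if the arm or the gripper's body presses on something with over 40 N, if the wrist force passes 120 N, or if a joint passes its speed limit or range.

## Robot

A 6-joint arm with a two-finger parallel gripper is mounted at the origin on a cart in front of the work surface, level with it; the furniture and walls round the work are solid. World frame = base frame: x ahead of the robot, y to its left, z up, the work surface at z = 0. Lengths are in m, angles in degrees, forces in N, time in s.
With the tool pointing down it reaches from about 0.25 to 0.725 m from the base axis. Payload 9.7 kg.
Tool frame: the origin (TCP) lies midway between the tips of the shut fingers; the grasp point (between the pads) lies 19 mm behind it; z points along the fingers, y is the line along which they close (so a half turn about z gives the same grasp; the last joint's range is limited). The gripper opens to 85 mm and grips with 20 to 120 N. Pads are 22 mm wide; open, the fingers measure 114 mm over their backs; the gripper's body (76 mm by 85 mm) begins 54 mm behind the grasp point. The pads swing forward as they close: fully open they stand 13 mm farther back than shut.
Start: joints at [-65.031, 4.979, 10.078, 95.1, 0, 90], TCP at [0.232, -0.499, 0.231] pointing down, gripper open.
Joint ranges: [-179.16, 179.16], [-48.56, 103.87], [-65.8, 70.77], [-126.05, 130.52], [-82.76, 87.17], [-180, 180]. Speed limits (degrees/s): [127.2, 127.2, 147.25, 180, 180, 180].

## Interface

Orientations are given as [roll, pitch, yaw] about the fixed x, y, z axes, in that order (R = Rz(yaw) Ry(pitch) Rx(roll)).
In Python, from workcell import * gives the robot as it stands.
- The arm moves only by the tool servo_tool, never from a script. Its argument "moves" is a list of rows, each a list of 4 numbers: the shift along the world's x, y, z in fractions of the full range, 1 being 100 cm, then the turn about the world's z in a scale on which 1.0 is pi rad. A call has 1 to 20 rows; each row is the pose to reach, as a shift and turn from the pose commanded when the call began; what a row does not reach only later rows make up. A row lasts 1/12 s, in which the tool goes at most 41.7 mm and 7.16 degrees, less where a joint would pass 70% of its speed; a pose out of reach is approached as far as the arm can. No shift or turn number may pass 1 either way. A call with a gripper value outside its range is refused whole. "claw" is the closure, from 0 (fully open) to 1 (shut), set as the call begins (left out, the last holds). The fingers move at their own pace and stop on an object; "force" is the grip in N (left out, the last holds). Time passes only in rows, so rows that repeat a pose let the fingers close. It gives the time, the measured TCP pose, the force, the opening and the grip force at its end, in the units of the state.
- get_obs(): the state, without advancing time (a new reading comes with each control period).
- camera(name): name is "side" or "top"; returns the picture (480x640x3 uint8, red, green, blue); there is no depth.
- get_calibration(name): a dict with "fx", "fy", "cx", "cy" (pixels), "rvec" (rotation vector, rad) and "tvec" (3), from world to camera coordinates, as OpenCV has them. Camera axes: x right, y down, z forward; pixel columns grow to the right and rows downward; lengths in m; the calibration is good to about 2 mm. A picture is of the moment at which its call begins. get_calibration takes no time and is no camera call.
- job_done(): hands the job in; it is judged then, once.
The state is a dict: "time": time; "q": joint angles; "qd": joint speeds; "joint_efforts": joint torques, N m; "ee_pos": TCP position; "tcp_rot": TCP orientation; "wrist_force": force on the tool from outside, world axes, zero at the start; "torque": the same for the moment, N m; "opening": finger opening in m; "grasp_force": force on a finger pad.
Only numpy, scipy, OpenCV 4.12 (cv2) and the standard library are available. Lean on these libraries where they do the work, as an engineer would, in place of code of your own. Each camera call takes 0.05 s, during which the arm holds its last target. There are 200 camera calls.

## Working session

There is one attempt and no reset: what is moved stays moved. The work goes in short steps, Python scripts to look and compute and a tool call to move; the robot and the scene stay as the last step left them, time stands still between calls to the robot, and variables do not carry over. Pictures are saved under pics/ and viewed, at most 14 in all, crops included, and the job is handed in when it is done.

Besides the shell and the picture viewer there is one more tool, called by a JSON object that holds its "method" and its "body". servo_tool: Moves the arm, as the interface text tells. Its arguments: {"type":"object","properties":{"moves":{"type":"array","items":{"type":"array","items":{"type":"number"}}},"claw":{"type":"number"},"force":{"type":"number"}},"required":["moves"]}

```bash
mkdir -p pics; ls; python3 - <<'E'
from workcell import *
import cv2
for n in ("top","side"):
    cv2.imwrite(f"pics/{n}0.png",camera(n)[:,:,::-1]); print(n,get_calibration(n))
print(get_obs())
E
```

```text
pics
top {'fx': 565.3107393706582, 'fy': 565.3107393706582, 'cx': 320.89385292916586, 'cy': 236.37759148775856, 'rvec': array([ 2.18235872, -2.16533717,  0.09361211]), 'tvec': array([-0.07724331,  0.52900104,  0.85806347])}
side {'fx': 470.0315216554717, 'fy': 470.0315216554717, 'cx': 327.3935150386951, 'cy': 236.14295490699882, 'rvec': array([ 0.22804804, -2.57357186,  1.60571913]), 'tvec': array([0.50139149, 0.12956786, 0.71028009])}
{'time': 0.1, 'q': array([-6.50324175e+01,  5.00966562e+00,  1.00394624e+01,  9.50993798e+01,
       -1.41697802e-03,  9.00006558e+01]), 'qd': array([ 0.01794698, -0.0864108 ,  0.09955975, -0.04622164,  0.00354259,
       -0.02268685]), 'joint_efforts': array([ 6.73543054e-04, -5.21561658e+01,  4.65653372e+01,  1.59972638e-02,
        2.34424584e-05,  2.11441616e-06]), 'ee_pos': array([ 0.2320674 , -0.49842289,  0.23064168]), 'tcp_rot': array([-1.79930417e+02,  1.41777346e-03,  2.49669283e+01]), 'wrist_force': array([ 0.41029967, -0.09510039, -0.15499483]), 'torque': array([ 0.02714873, -0.02517551,  0.00317161]), 'grasp_force': 0.0, 'opening': 0.08529982175106372}
```

View pics/top0.png

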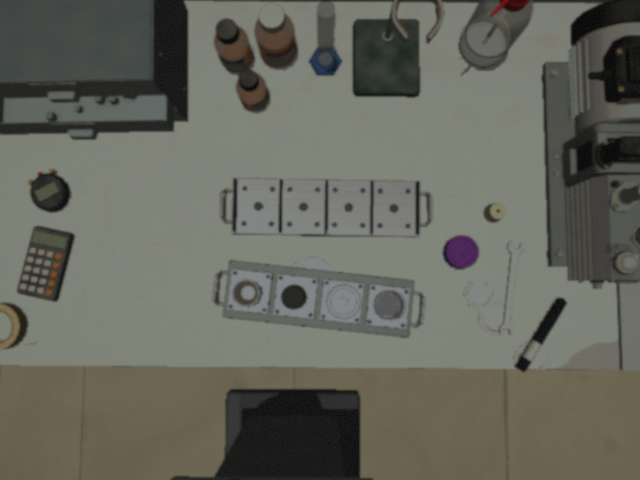

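View pics/side0.png

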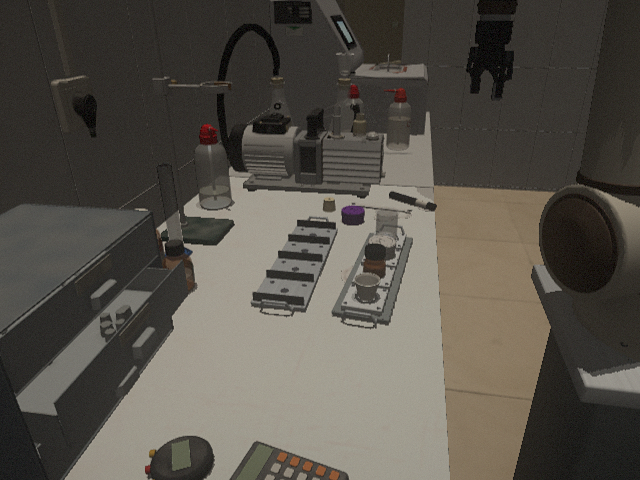

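The top view shows the tray nearer the robot, at rows 262–335. From left to right it carries the crucible (246,293), jar (294,297), beaker (343,300) and tin (390,304). The rack is behind it, with holes at (258,206), (303,207), (349,208) and (394,209). Look-alikes are the purple tin at (461,251), amber bottles at the top left, and a flask at (487,45); there is also something glassy near (480,293). I'll confirm with an enlarged crop.

```bash
cat > h.py <<'E'
import numpy as np, cv2
from workcell import *
def cal(n):
    c=get_calibration(n); K=np.array([[c['fx'],0,c['cx']],[0,c['fy'],c['cy']],[0,0,1]])
    return K,cv2.Rodrigues(np.array(c['rvec']))[0],np.array(c['tvec'])
def ray(n,uv,z):
    K,R,t=cal(n); d=R.T@np.linalg.inv(K)@np.array([*uv,1.]); o=-R.T@t
    return (o+d*(z-o[2])/d[2])[:2]
def proj(n,p):
    K,R,t=cal(n); q=K@(R@np.array(p)+t); return q[:2]/q[2]
E
python3 - <<'E'
from h import *
im=cv2.imread("pics/top0.png"); s=cv2.imread("pics/side0.png")
a=cv2.resize(im[165:345,205:445],None,fx=3.3,fy=3.3,interpolation=cv2.INTER_CUBIC)[:594]
cv2.imwrite("pics/c1.png",cv2.convertScaleAbs(a,alpha=1.5))
b=cv2.resize(s[190:340,240:440],None,fx=4,fy=4,interpolation=cv2.INTER_CUBIC)
cv2.imwrite("pics/c2.png",cv2.convertScaleAbs(b,alpha=1.5))
K,R,t=cal("top");print(-R.T@t);K,R,t=cal("side");print(-R.T@t)
for p in [(258,206),(303,207),(349,208),(394,209)]: print(ray("top",p,.01))
for p,z in [((246,293),.053),((294,297),.072),((343,300),.02),((390,304),.048)]: print(ray("top",p,z))
E
```

```text
[ 0.45070249 -0.07652711  0.90171637]
[0.38703967 0.66119153 0.43093515]
[0.57859638 0.02746661]
[ 0.57752925 -0.04419686]
[ 0.57647496 -0.11739117]
[ 0.5754096  -0.18893453]
[0.44112364 0.03803998]
[ 0.43608959 -0.03473772]
[ 0.43115939 -0.10814072]
[ 0.42638483 -0.17763207]
```

View pics/c1.png

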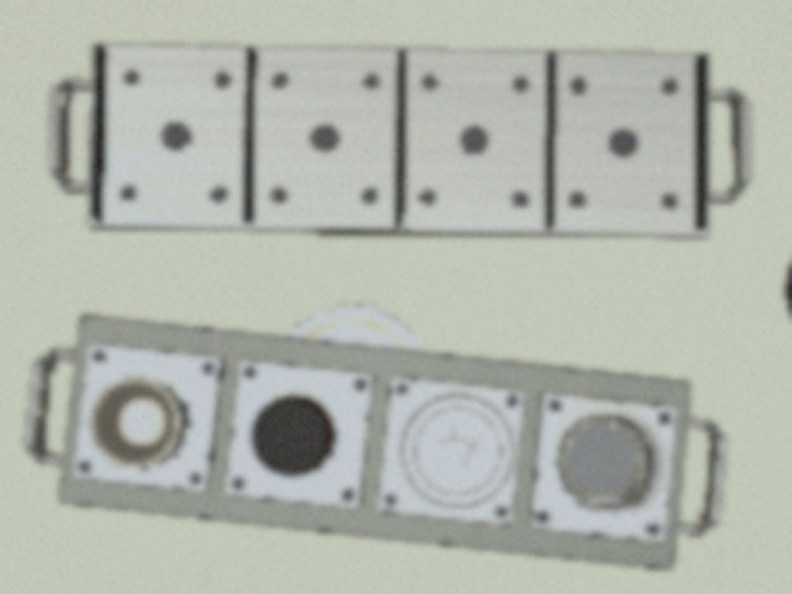

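View pics/c2.png

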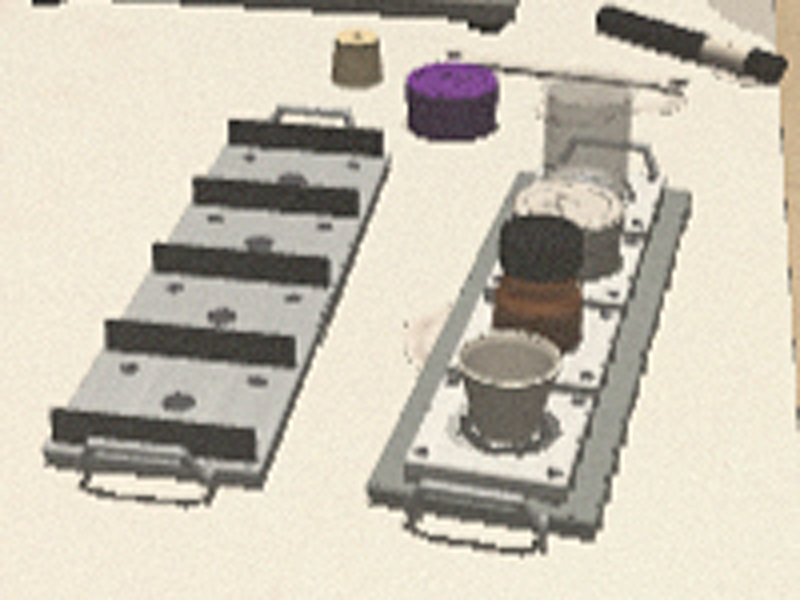

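The crops settle the order. In the side crop the row from near (robot's left) to far is crucible (510,380), jar (542,290), tin with its ringed lid (569,220), then the tall clear beaker (588,140). So in the top view the third vessel, (343,300), is the tin and the fourth, (390,304), is the beaker. The purple tin sits off the tray. Next I'll compute positions from both views.

```bash
python3 - <<'E'
from h import *
T=lambda x,y:((x+.5)/3.3-.5+205,(y+.5)/3.3-.5+165)
S=lambda x,y:((x+.5)/4-.5+240,(y+.5)/4-.5+190)
r3=lambda v:np.round(v,4)
hol=[ray("top",T(*p),.01) for p in [(176,136),(324.5,138),(474,140),(623,142)]]
hs=[ray("side",S(*p),.01) for p in [(179,402),(221,316),(259,242),(292,180)]]
blk=[ray("top",T(*p),.02) for p in [(146.5,417),(298.75,433.75),(451.25,449.75),(603.25,467)]]
print("holes",r3(hol),r3(hs));
for n,P in (("rack",hol),("rackS",hs),("tray",blk)):
    P=np.array(P);d=(P[0]-P[3])/np.linalg.norm(P[0]-P[3]);print(n,P.mean(0),np.arctan2(-d[0],d[1]),np.linalg.norm(P[0]-P[3]))
print("blocks",r3(blk))
for n,t,s,z in [("cruc",(137,422),(510,360),.053),("jar",(293.5,435),(542,232),.072),("tin",(458,450),(569,203),.048),("beaker",(607,461),(588,90),.079)]:
    P=[];c=[]
    for m,uv in (("top",T(*t)),("side",S(*s))):
        K,R,tv=cal(m);P.append(K@np.c_[R,tv]);c.append(np.array(uv).reshape(2,1))
    X=cv2.triangulatePoints(*P,*c);print(n,r3(ray("top",T(*t),z)),r3(ray("side",S(*s),z)),r3((X[:3]/X[3]).T))
E
```

```text
holes [[ 0.5788  0.0275]
 [ 0.5784 -0.0442]
 [ 0.5779 -0.1163]
 [ 0.5775 -0.1881]] [[ 0.5771  0.0262]
 [ 0.577  -0.0457]
 [ 0.576  -0.1179]
 [ 0.5745 -0.1875]]
rack [ 0.57816552 -0.08024327] -0.006022653476184409 0.21554953433841176
rackS [ 0.57615591 -0.08122039] -0.011920809437996541 0.21373739402307002
tray [ 0.43309063 -0.06969224] -0.10036412436563398 0.21590897352594488
blocks [[ 0.4439  0.0378]
 [ 0.4366 -0.0339]
 [ 0.4297 -0.1057]
 [ 0.4222 -0.177 ]]
cruc [0.4418 0.0378] [0.4399 0.0404] [[0.4411 0.0379 0.0514]]
jar [ 0.4369 -0.0341] [ 0.4348 -0.0317] [[ 0.4361 -0.0341  0.0707]]
tin [ 0.4303 -0.1078] [ 0.4284 -0.1086] [[ 0.4295 -0.1078  0.0483]]
beaker [ 0.4268 -0.1719] [ 0.4254 -0.1681] [[ 0.4262 -0.1722  0.0772]]
```

Units first: shifts go in shares of 100 cm and turns go in shares of pi rad. So 39.1 cm / 100 = 0.391, 19.8 cm / 100 = 0.198, 1.135 rad / 3.1416 = 0.3613.

{"method": "servo_tool", "body": {"moves": [[0.01,0.02,-0.003,0.0223],[0.025,0.05,-0.008,0.0477],[0.04,0.08,-0.015,0.0732],[0.055,0.11,-0.023,0.0987],[0.07,0.14,-0.031,0.1273],[0.085,0.17,-0.04,0.1528],[0.1,0.2,-0.048,0.1783],[0.115,0.23,-0.056,0.2037],[0.13,0.26,-0.064,0.2324],[0.145,0.29,-0.072,0.2578],[0.16,0.32,-0.08,0.2865],[0.175,0.35,-0.088,0.3119],[0.19,0.375,-0.095,0.3374],[0.198,0.39,-0.098,0.3597],[0.198,0.391,-0.1,0.3613],[0.198,0.391,-0.1,0.3613],[0.198,0.391,-0.1,0.3613]], "claw": 0, "force": 40}}

```text
time: 1.52
ee_pos: [0.4299, -0.1079, 0.1312]
tcp_rot: [-180.0, 0.0, 89.9]
wrist_force: [-0.4, 0.1, 0.3]
opening: 0.0858
grasp_force: 0.0
```

To row units: -10.9 cm / 100 = -0.109, -10.5 cm / 100 = -0.105.

{"method": "servo_tool", "body": {"moves": [[0,0,-0.02,0],[0,0,-0.04,0],[0,0,-0.06,0],[0,0,-0.08,0],[0,0,-0.095,0],[0,0,-0.105,0],[0,0,-0.109,0],[0,0,-0.109,0],[0,0,-0.109,0]]}}

```text
time: 2.27
ee_pos: [0.4304, -0.1081, 0.0231]
tcp_rot: [180.0, 0.0, 89.9]
wrist_force: [-0.3, -0.0, 0.2]
opening: 0.0852
grasp_force: 0.0
```

{"method": "servo_tool", "body": {"moves": [[0,0,0,0],[0,0,0,0],[0,0,0,0],[0,0,0,0],[0,0,0,0],[0,0,0,0]], "claw": 0.3}}

```text
time: 2.77
ee_pos: [0.4302, -0.1075, 0.0224]
tcp_rot: [180.0, 0.0, 90.0]
wrist_force: [0.2, -0.6, -0.2]
opening: 0.0597
grasp_force: 0.0
```

{"method": "servo_tool", "body": {"moves": [[0,0,0,0],[0,0,0,0],[0,0,0,0],[0,0,0,0],[0,0,0,0],[0,0,0,0],[0,0,0,0],[0,0,0,0],[0,0,0,0],[0,0,0,0]], "claw": 0.5}}

```text
time: 3.6
ee_pos: [0.4303, -0.1076, 0.0226]
tcp_rot: [180.0, 0.0, 90.0]
wrist_force: [-1.2, 1.0, 4.8]
opening: 0.0504
grasp_force: 41.4
```

To row units: 14.7 cm / 100 = 0.147, 14.5 cm / 100 = 0.145.

{"method": "servo_tool", "body": {"moves": [[0,0,0.003,0],[0,0,0.01,0],[0,0,0.02,0],[0,0,0.035,0],[0,0,0.05,0],[0.005,0.002,0.063,0],[0.015,0.006,0.07,0],[0.03,0.013,0.07,0],[0.05,0.021,0.07,0],[0.07,0.03,0.07,0],[0.09,0.038,0.07,0],[0.11,0.047,0.07,0],[0.127,0.054,0.07,0],[0.139,0.059,0.07,0],[0.145,0.062,0.07,0],[0.147,0.063,0.07,0],[0.147,0.063,0.07,0],[0.147,0.063,0.07,0]]}}

```text
time: 5.1
ee_pos: [0.5767, -0.0448, 0.0925]
tcp_rot: [-180.0, 0.0, 90.0]
wrist_force: [0.2, 0.6, -0.9]
opening: 0.0503
grasp_force: 41.6
```

```bash
python3 - <<'E'
from h import *
s=camera("side"); cv2.imwrite("pics/s1.png",cv2.resize(s[170:340,230:460,::-1],None,fx=3,fy=3))
o=get_obs();print(o['ee_pos'],o['opening'],o['grasp_force'])
E
```

```text
[ 0.57661897 -0.04492716  0.09255088] 0.04998303492387983 41.57044172286987
```

View pics/s1.png

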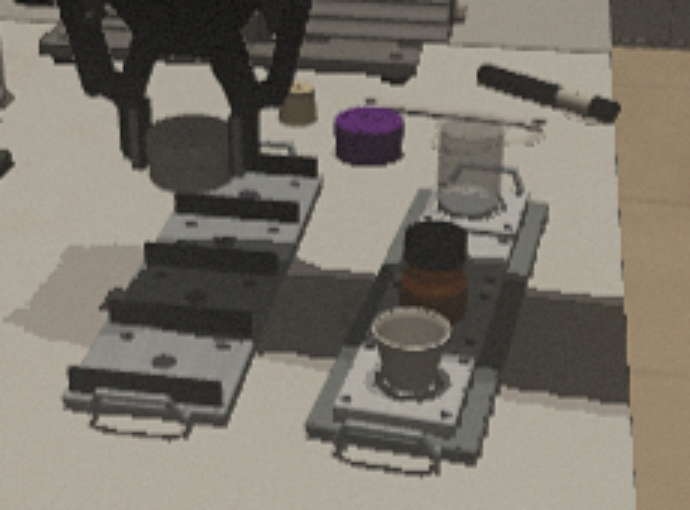

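The tin hangs level between the fingers (crop 192,150). The other three still stand on the tray.

To row units: -7.95 cm / 100 = -0.0795, -7.85 cm / 100 = -0.0785.

{"method": "servo_tool", "body": {"moves": [[0,0,-0.015,0],[0,0,-0.035,0],[0,0,-0.055,0],[0,0,-0.068,0],[0,0,-0.074,0],[0,0,-0.077,0],[0,0,-0.0785,0],[0,0,-0.0795,0],[0,0,-0.0795,0],[0,0,-0.0795,0]]}}

```text
time: 5.98
ee_pos: [0.5777, -0.0446, 0.0136]
tcp_rot: [179.9, 0.0, 90.0]
wrist_force: [0.8, -0.1, -0.5]
opening: 0.0506
grasp_force: 41.6
```

{"method": "servo_tool", "body": {"moves": [[0,0,0,0],[0,0,0,0],[0,0,0,0],[0,0,0,0],[0,0,0,0],[0,0,0,0],[0,0,0,0],[0,0,0,0]], "claw": 0}}

```text
time: 6.65
ee_pos: [0.5771, -0.0446, 0.0127]
tcp_rot: [-180.0, -0.0, 90.0]
wrist_force: [0.2, -0.8, 0.1]
opening: 0.0851
grasp_force: 0.0
```

To row units: -14.1 cm / 100 = -0.141, 1.1 cm / 100 = 0.011.

{"method": "servo_tool", "body": {"moves": [[0,0,0.01,0],[0,0,0.03,0],[0,0,0.06,0],[0,0,0.09,0],[-0.01,0.001,0.105,0],[-0.04,0.003,0.11,0],[-0.07,0.006,0.11,0],[-0.1,0.008,0.11,0],[-0.125,0.01,0.11,0],[-0.141,0.011,0.11,0],[-0.141,0.011,0.1,0],[-0.141,0.011,0.075,0],[-0.141,0.011,0.05,0],[-0.141,0.011,0.03,0],[-0.141,0.011,0.016,0],[-0.141,0.011,0.0095,0],[-0.141,0.011,0.0095,0],[-0.141,0.011,0.0095,0]]}}

```text
time: 8.15
ee_pos: [0.4366, -0.0336, 0.0229]
tcp_rot: [180.0, 0.0, 90.0]
wrist_force: [-0.2, 0.5, 0.3]
opening: 0.0855
grasp_force: 0.0
```

{"method": "servo_tool", "body": {"moves": [[0,0,0,0],[0,0,0,0],[0,0,0,0],[0,0,0,0],[0,0,0,0],[0,0,0,0],[0,0,0,0]], "claw": 0.46}}

```text
time: 8.73
ee_pos: [0.4362, -0.0336, 0.0224]
tcp_rot: [180.0, 0.0, 90.0]
wrist_force: [0.4, 0.5, -0.4]
opening: 0.046
grasp_force: 0.0
```

{"method": "servo_tool", "body": {"moves": [[0,0,0,0],[0,0,0,0],[0,0,0,0],[0,0,0,0],[0,0,0,0],[0,0,0,0],[0,0,0,0],[0,0,0,0],[0,0,0,0],[0,0,0,0]], "claw": 0.66}}

```text
time: 9.57
ee_pos: [0.4363, -0.0336, 0.0225]
tcp_rot: [180.0, 0.0, 90.0]
wrist_force: [-1.8, 0.2, 4.7]
opening: 0.0364
grasp_force: 40.5
```

{"method": "servo_tool", "body": {"moves": [[0,0,0.003,0],[0,0,0.01,0],[0,0,0.02,0],[0,0,0.035,0],[0,0,0.05,0],[0.005,-0.003,0.063,0],[0.015,-0.009,0.07,0],[0.03,-0.018,0.07,0],[0.05,-0.029,0.07,0],[0.07,-0.041,0.07,0],[0.09,-0.053,0.07,0],[0.11,-0.065,0.07,0],[0.125,-0.074,0.07,0],[0.135,-0.079,0.07,0],[0.14,-0.082,0.07,0],[0.141,-0.083,0.07,0],[0.141,-0.083,0.07,0],[0.141,-0.083,0.06,0]]}}

```text
time: 11.07
ee_pos: [0.5777, -0.1165, 0.0842]
tcp_rot: [179.8, 0.0, 90.0]
wrist_force: [0.4, 0.2, -0.5]
opening: 0.0368
grasp_force: 40.1
```

To row units: -6.95 cm / 100 = -0.0695, -6.9 cm / 100 = -0.069.

{"method": "servo_tool", "body": {"moves": [[0,0,-0.015,0],[0,0,-0.035,0],[0,0,-0.052,0],[0,0,-0.062,0],[0,0,-0.066,0],[0,0,-0.068,0],[0,0,-0.069,0],[0,0,-0.0695,0],[0,0,-0.0695,0],[0,0,-0.0695,0]]}}

```text
time: 11.9
ee_pos: [0.5776, -0.1167, 0.0135]
tcp_rot: [179.9, 0.0, 90.0]
wrist_force: [-0.3, -0.8, 0.0]
opening: 0.0361
grasp_force: 40.1
```

{"method": "servo_tool", "body": {"moves": [[0,0,0,0],[0,0,0,0],[0,0,0,0],[0,0,0,0],[0,0,0,0],[0,0,0,0],[0,0,0,0],[0,0,0,0]], "claw": 0}}

```text
time: 12.57
ee_pos: [0.5772, -0.1166, 0.0128]
tcp_rot: [180.0, -0.0, 90.0]
wrist_force: [0.3, 0.1, -0.7]
opening: 0.0856
grasp_force: 0.0
```

To row units: 15.5 cm / 100 = 0.155, -13.6 cm / 100 = -0.136.

{"method": "servo_tool", "body": {"moves": [[0,0,0.01,0],[0,0,0.03,0],[0,0,0.06,0],[0,0,0.09,0],[-0.01,0.012,0.105,0],[-0.03,0.034,0.11,0],[-0.05,0.057,0.11,0],[-0.07,0.08,0.11,0],[-0.09,0.102,0.11,0],[-0.11,0.125,0.11,0],[-0.127,0.145,0.11,0],[-0.136,0.155,0.11,0],[-0.136,0.155,0.09,0],[-0.136,0.155,0.06,0],[-0.136,0.155,0.04,0],[-0.136,0.155,0.025,0],[-0.136,0.155,0.0175,0],[-0.136,0.155,0.0175,0],[-0.136,0.155,0.0175,0]]}}

```text
time: 14.15
ee_pos: [0.4415, 0.0383, 0.031]
tcp_rot: [180.0, 0.0, 90.0]
wrist_force: [0.0, 0.1, 0.2]
opening: 0.0853
grasp_force: 0.0
```

{"method": "servo_tool", "body": {"moves": [[0,0,0,0],[0,0,0,0],[0,0,0,0],[0,0,0,0],[0,0,0,0],[0,0,0,0],[0,0,0,0]], "claw": 0.42, "force": 25}}

```text
time: 14.73
ee_pos: [0.4412, 0.0384, 0.0304]
tcp_rot: [180.0, -0.0, 90.0]
wrist_force: [-0.0, 0.1, 0.6]
opening: 0.0493
grasp_force: 0.0
```

```bash
python3 - <<'E'
from h import *
s=camera("side"); cv2.imwrite("pics/s2.png",cv2.convertScaleAbs(cv2.resize(s[200:350,250:450,::-1],None,fx=4,fy=4),alpha=1.5))
o=get_obs();print(o['ee_pos'],o['opening'],o['grasp_force'])
E
```

```text
[0.44119461 0.03841224 0.0303139 ] 0.04958885010018425 0.0
```

View pics/s2.png

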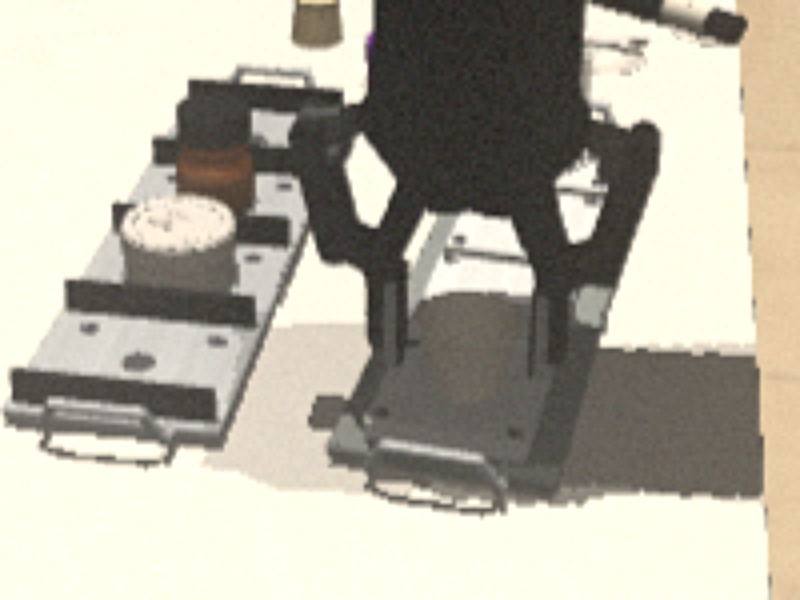

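Tin (178,245) and jar (215,150) stand upright in bays 2 and 3. The crucible (470,345) is centred between the pads at columns 407 and 533. Closing.

{"method": "servo_tool", "body": {"moves": [[0,0,0,0],[0,0,0,0],[0,0,0,0],[0,0,0,0]], "claw": 0.49}}

```text
time: 15.12
ee_pos: [0.4411, 0.0384, 0.0303]
tcp_rot: [-180.0, 0.0, 90.0]
wrist_force: [-0.7, 0.5, -0.2]
opening: 0.0434
grasp_force: 0.0
```

{"method": "servo_tool", "body": {"moves": [[0,0,0,0],[0,0,0,0],[0,0,0,0],[0,0,0,0],[0,0,0,0],[0,0,0,0],[0,0,0,0],[0,0,0,0]], "claw": 0.6}}

```text
time: 15.78
ee_pos: [0.4412, 0.0384, 0.0304]
tcp_rot: [180.0, -0.0, 90.0]
wrist_force: [-2.0, 0.1, 5.5]
opening: 0.0383
grasp_force: 25.0
```

To row units: 1.5 cm / 100 = 0.015, 1 cm / 100 = 0.01.

{"method": "servo_tool", "body": {"moves": [[0,0,0.002,0],[0,0,0.006,0],[0,0,0.01,0],[0,0,0.015,0],[0,0,0.015,0]]}}

```text
time: 16.2
ee_pos: [0.4418, 0.0385, 0.0464]
tcp_rot: [179.9, -0.0, 90.0]
wrist_force: [-0.4, -0.1, -0.6]
opening: 0.0385
grasp_force: 25.1
```

```bash
python3 - <<'E'
from h import *
s=camera("side"); cv2.imwrite("pics/s3.png",cv2.convertScaleAbs(cv2.resize(s[240:330,320:420,::-1],None,fx=5,fy=5,interpolation=cv2.INTER_CUBIC),alpha=2.5))
E
```

```text
(no output)
```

View pics/s3.png

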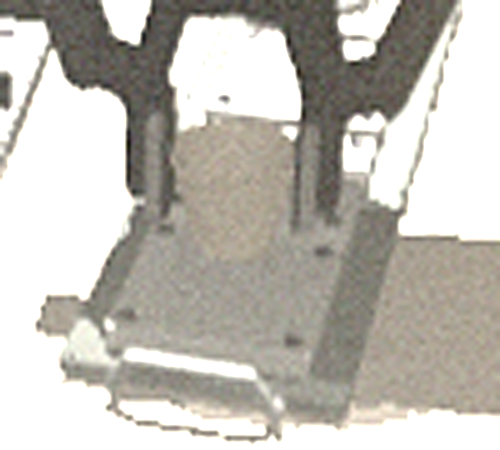

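The crucible is lifted clear and hangs level at (235,185). I'll carry it to the rightmost bay.

To row units: -22.6 cm / 100 = -0.226, -13.5 cm / 100 = -0.135.

{"method": "servo_tool", "body": {"moves": [[0,0,0.01,0],[0,0,0.025,0],[0,0,0.04,0],[0,0,0.055,0],[0.005,-0.008,0.063,0],[0.015,-0.025,0.065,0],[0.028,-0.047,0.065,0],[0.041,-0.069,0.065,0],[0.054,-0.091,0.065,0],[0.067,-0.113,0.065,0],[0.08,-0.135,0.065,0],[0.093,-0.157,0.065,0],[0.106,-0.179,0.065,0],[0.119,-0.2,0.065,0],[0.128,-0.215,0.065,0],[0.134,-0.224,0.065,0],[0.135,-0.226,0.065,0],[0.135,-0.226,0.065,0],[0.135,-0.226,0.06,0]]}}

```text
time: 17.83
ee_pos: [0.5763, -0.1873, 0.1061]
tcp_rot: [179.9, 0.0, 90.0]
wrist_force: [0.2, 0.3, 0.4]
opening: 0.0385
grasp_force: 25.2
```

To row units: -8.45 cm / 100 = -0.0845, -8.35 cm / 100 = -0.0835.

{"method": "servo_tool", "body": {"moves": [[0,0,-0.015,0],[0,0,-0.035,0],[0,0,-0.055,0],[0,0,-0.07,0],[0,0,-0.078,0],[0,0,-0.082,0],[0,0,-0.0835,0],[0,0,-0.0845,0],[0,0,-0.0845,0],[0,0,-0.0845,0],[0,0,-0.0845,0]]}}

```text
time: 18.75
ee_pos: [0.5766, -0.1877, 0.0216]
tcp_rot: [179.9, 0.0, 90.0]
wrist_force: [0.4, 0.3, -0.5]
opening: 0.0384
grasp_force: 25.2
```

{"method": "servo_tool", "body": {"moves": [[0,0,0,0],[0,0,0,0],[0,0,0,0],[0,0,0,0],[0,0,0,0],[0,0,0,0],[0,0,0,0],[0,0,0,0]], "claw": 0}}

```text
time: 19.42
ee_pos: [0.5762, -0.1876, 0.0208]
tcp_rot: [-180.0, 0.0, 90.0]
wrist_force: [0.2, -0.4, 0.0]
opening: 0.0856
grasp_force: 0.0
```

```bash
python3 - <<'E'
from h import *
S=lambda x,y:((x+.5)/3-.5+230,(y+.5)/3-.5+170)
print(ray("side",S(470,203),.022),ray("side",S(470,217),.02),ray("side",S(471,125),.079))
s=cv2.imread("pics/side0.png"); t=cv2.imread("pics/top0.png")
a=cv2.resize(s[200:260,350:430],None,fx=5,fy=5,interpolation=cv2.INTER_CUBIC)
b=cv2.resize(t[275:335,360:420],None,fx=5,fy=5,interpolation=cv2.INTER_CUBIC)
cv2.imwrite("pics/b.png",cv2.convertScaleAbs(np.hstack([a,b]),alpha=1.4))
E
```

```text
[ 0.42360611 -0.1757838 ] [ 0.42238849 -0.15932725] [ 0.42554167 -0.17192843]
```

View pics/b.png

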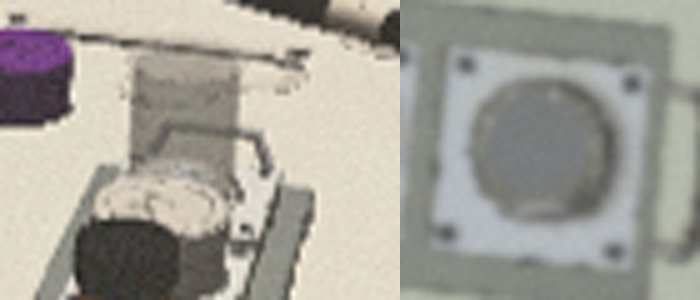

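The crop shows the beaker at about (545,149) on its block and upright. Rim and foot readings differ by 3–5 mm, so I'll go to the middle value and check before closing.

To row units: -15.1 cm / 100 = -0.151, 1.3 cm / 100 = 0.013.

{"method": "servo_tool", "body": {"moves": [[0,0,0.01,0],[0,0,0.03,0],[0,0,0.06,0],[0,0,0.09,0],[-0.01,0.001,0.105,0],[-0.04,0.004,0.11,0],[-0.07,0.007,0.11,0],[-0.1,0.009,0.11,0],[-0.13,0.012,0.11,0],[-0.151,0.013,0.11,0],[-0.151,0.013,0.1,0],[-0.151,0.013,0.07,0],[-0.151,0.013,0.04,0],[-0.151,0.013,0.02,0],[-0.151,0.013,0.008,0],[-0.151,0.013,0.0035,0],[-0.151,0.013,0.0035,0],[-0.151,0.013,0.0035,0]]}}

```text
time: 20.92
ee_pos: [0.4259, -0.1748, 0.0254]
tcp_rot: [179.9, 0.0, 90.0]
wrist_force: [-0.0, -0.3, -0.3]
opening: 0.0857
grasp_force: 0.0
```

{"method": "servo_tool", "body": {"moves": [[0,0,0,0],[0,0,0,0],[0,0,0,0],[0,0,0,0],[0,0,0,0],[0,0,0,0],[0,0,0,0]], "claw": 0.3}}

```text
time: 21.5
ee_pos: [0.4252, -0.1746, 0.0243]
tcp_rot: [180.0, -0.0, 90.0]
wrist_force: [0.7, 0.5, 0.2]
opening: 0.0595
grasp_force: 0.0
```

```bash
python3 - <<'E'
from h import *
s=camera("side"); cv2.imwrite("pics/s4.png",cv2.convertScaleAbs(cv2.resize(s[180:300,290:430,::-1],None,fx=5,fy=5,interpolation=cv2.INTER_CUBIC),alpha=1.6))
E
```

```text
(no output)
```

View pics/s4.png

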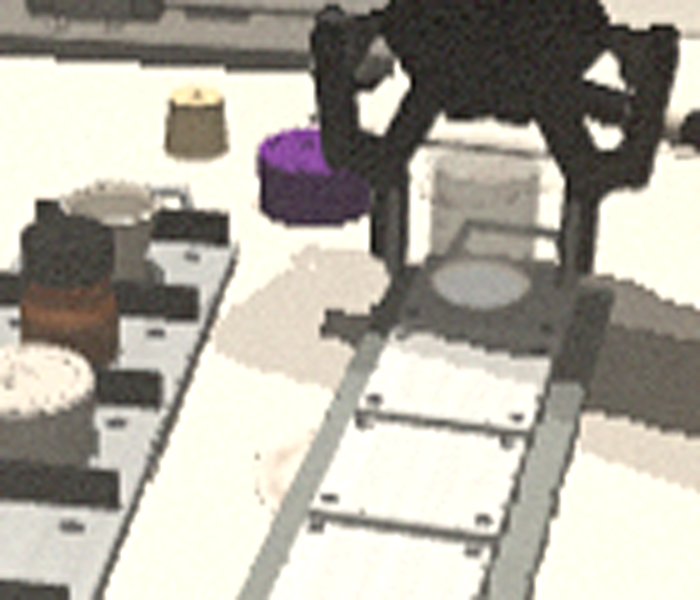

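The crucible (108,225), jar and tin all stand upright in the rack. The beaker, columns 431–540, is centred between the pads at 404 and 567. Closing.

{"method": "servo_tool", "body": {"moves": [[0,0,0,0],[0,0,0,0],[0,0,0,0],[0,0,0,0]], "claw": 0.42, "force": 30}}

```text
time: 21.88
ee_pos: [0.4252, -0.1746, 0.0243]
tcp_rot: [-180.0, -0.0, 90.0]
wrist_force: [-0.2, -0.1, -0.2]
opening: 0.0496
grasp_force: 0.0
```

{"method": "servo_tool", "body": {"moves": [[0,0,0,0],[0,0,0,0],[0,0,0,0],[0,0,0,0],[0,0,0,0],[0,0,0,0],[0,0,0,0],[0,0,0,0]], "claw": 0.58}}

```text
time: 22.55
ee_pos: [0.4251, -0.1747, 0.0245]
tcp_rot: [-180.0, 0.0, 90.0]
wrist_force: [-2.0, -0.6, 5.5]
opening: 0.0429
grasp_force: 23.0
```

To row units: 20.1 cm / 100 = 0.201, 15.3 cm / 100 = 0.153.

{"method": "servo_tool", "body": {"moves": [[0,0,0,0],[0,0,0,0],[0,0,0.003,0],[0,0,0.01,0],[0,0,0.025,0],[0,0,0.04,0],[0,0,0.055,0],[0,0,0.07,0],[0.005,0.007,0.078,0],[0.015,0.02,0.08,0],[0.03,0.04,0.08,0],[0.045,0.06,0.08,0],[0.06,0.08,0.08,0],[0.075,0.1,0.08,0],[0.09,0.12,0.08,0],[0.105,0.14,0.08,0],[0.12,0.16,0.08,0],[0.135,0.18,0.08,0],[0.147,0.194,0.08,0],[0.153,0.201,0.08,0]]}}

```text
time: 24.22
ee_pos: [0.5792, 0.0288, 0.1037]
tcp_rot: [-180.0, -0.0, 90.1]
wrist_force: [-0.2, 0.6, -0.6]
opening: 0.0429
grasp_force: 24.2
```

To row units: -8.95 cm / 100 = -0.0895, -8.9 cm / 100 = -0.089.

{"method": "servo_tool", "body": {"moves": [[0,0,0,0],[0,0,0,0],[0,0,-0.01,0],[0,0,-0.025,0],[0,0,-0.045,0],[0,0,-0.065,0],[0,0,-0.078,0],[0,0,-0.085,0],[0,0,-0.0875,0],[0,0,-0.089,0],[0,0,-0.0895,0],[0,0,-0.0895,0],[0,0,-0.0895,0],[0,0,-0.0895,0]]}}

```text
time: 25.38
ee_pos: [0.5786, 0.0264, 0.0155]
tcp_rot: [179.9, -0.0, 90.0]
wrist_force: [-0.1, 0.3, -1.2]
opening: 0.043
grasp_force: 24.2
```

{"method": "servo_tool", "body": {"moves": [[0,0,0,0],[0,0,0,0],[0,0,0,0],[0,0,0,0],[0,0,0,0],[0,0,0,0],[0,0,0,0],[0,0,0,0]], "claw": 0}}

```text
time: 26.05
ee_pos: [0.5782, 0.0264, 0.0148]
tcp_rot: [-180.0, -0.0, 90.0]
wrist_force: [-0.0, 0.8, 0.2]
opening: 0.0854
grasp_force: 0.0
```

To row units: -37 cm / 100 = -0.37, -35 cm / 100 = -0.35.

{"method": "servo_tool", "body": {"moves": [[0,0,0.01,0],[0,0,0.03,0],[0,0,0.06,0],[0,0,0.09,0],[0,0,0.12,0],[0,0,0.14,0],[-0.03,-0.01,0.15,0],[-0.06,-0.03,0.16,0],[-0.09,-0.05,0.17,0],[-0.11,-0.08,0.18,0],[-0.13,-0.11,0.18,0],[-0.15,-0.14,0.18,0],[-0.17,-0.17,0.18,0],[-0.19,-0.2,0.18,0],[-0.21,-0.23,0.18,0],[-0.23,-0.26,0.18,0],[-0.25,-0.29,0.18,0],[-0.27,-0.32,0.18,0],[-0.29,-0.35,0.18,0],[-0.3,-0.37,0.18,0]]}}

```text
time: 27.72
ee_pos: [0.276, -0.3455, 0.1959]
tcp_rot: [180.0, 0.1, 89.9]
wrist_force: [-0.3, 1.5, 0.4]
opening: 0.0854
grasp_force: 0.0
```

```bash
python3 - <<'E'
from h import *
t=camera("top"); s=camera("side")
a=cv2.resize(t[165:250,205:445,::-1],None,fx=3.3,fy=3.3,interpolation=cv2.INTER_CUBIC)
b=cv2.resize(s[190:320,240:440,::-1],None,fx=2.3,fy=2.3,interpolation=cv2.INTER_CUBIC)
c=np.zeros((a.shape[0]+b.shape[0],800,3),np.uint8);c[:a.shape[0],:a.shape[1]]=a;c[a.shape[0]:,:b.shape[1]]=b
cv2.imwrite("pics/f.png",cv2.convertScaleAbs(c,alpha=1.5))
E
```

```text
(no output)
```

View pics/f.png

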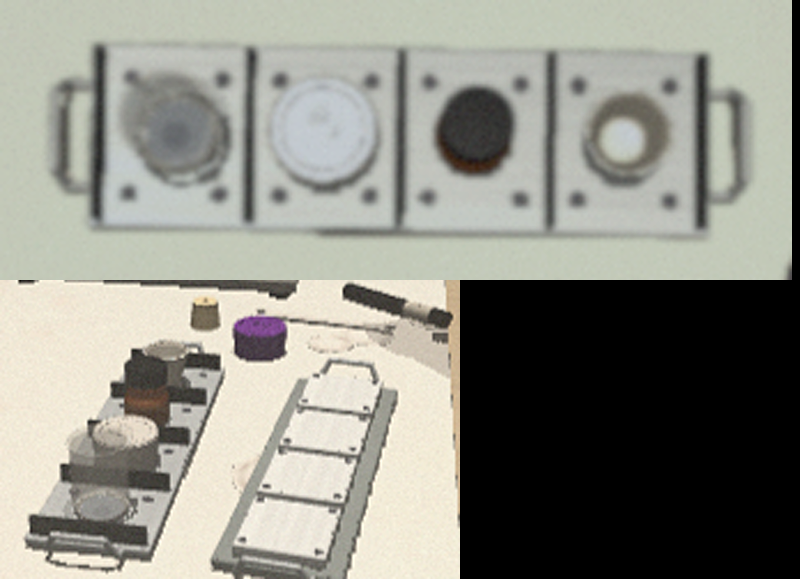

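All four vessels stand upright in the rack: beaker (178,135), tin (324,131), jar (475,128) and crucible (626,138), each over its bay's hole. The tray is empty and the arm is clear.

{"method": "servo_tool", "body": {"moves": [[0,0,0,0],[0,0,0,0],[0,0,0,0],[0,0,0,0]]}}

```text
time: 28.15
ee_pos: [0.2787, -0.3429, 0.1951]
tcp_rot: [180.0, 0.0, 90.1]
wrist_force: [-0.5, -0.1, -0.4]
opening: 0.0857
grasp_force: 0.0
```

```bash
python3 -c "
from workcell import *
print(job_done())"
```

```text
the job is handed in; nothing more can be done
None
```

I moved all four vessels to the rack in reverse order (left to right: beaker, tin, jar, crucible), each upright over its bay's hole in the last pictures, and handed the job in at about 28 s; no verdict came back.

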